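Lay a bottle down, put it on the roller mixer and set the mixer five clicks up

ROBOT

A 7-joint arm with a two-finger parallel gripper is mounted at the origin on a cart in front of the work surface, level with it; the furniture and walls round the work are solid. World frame = base frame: x ahead of the robot, y to its left, z up, the work surface at z = 0. Lengths are in m, angles in rad, forces in N, time in s.
With the tool pointing down it reaches from about 0.4 to 0.925 m from the base axis. Payload 4.1 kg.
Tool frame: the origin (TCP) lies at the very end of the fingers, on their centre line; the grasp point (between the pads) lies r.tcp_to_grasp behind it (r.tcp_to_grasp is the distance from the TCP to the grasp point, in m); z points along the fingers, y is the line along which they close (so a half turn about z gives the same grasp; the last joint's range is limited). The gripper opens to 85 mm and grips with 20 to 120 N. Pads are 22 mm wide; open, the fingers measure 114 mm over their backs; the gripper's body (76 mm by 85 mm) begins 54 mm behind the grasp point. The pads swing forward as they close: fully open they stand 13 mm farther back than shut.
Start: joints at [1.251, 0.398, 0.045, 1.537, -0.019, 1.207, -0.051], TCP at [0.142, -0.634, 0.201] pointing down, gripper open.
Joint ranges: [-2.82, 2.82], [-0.49, 2.23], [-1.37, 1.46], [0, 2.46], [-1.36, 4.5], [0.23, 2], [-2.94, 2.94]. Speed limits (rad/s): [2.57, 2.57, 3.14, 3.14, 3.14, 3.14, 3.14].

INTERFACE

Orientations are given as [roll, pitch, yaw] about the fixed x, y, z axes, in that order (R = Rz(yaw) Ry(pitch) Rx(roll)).
In Python, from bench import monitor, camera, camera_params, r, models gives the robot as it stands.
- The arm moves only by the tool apply_moves, never from a script. Its argument "series" is a list of rows, each a list of 5 numbers: the closure in counts, from 0 (fully open) to 255 (shut), then the shift along the tool's x, y, z in m, then the turn about the tool's z in rad. A call has 1 to 5 rows; each row is the pose to reach, as a shift and turn from the pose commanded when the call began, along the tool's axes at that moment; what a row does not reach only later rows make up. A row lasts 1/8 s, in which the tool goes at most 62.5 mm and 10.7 degrees, less where a joint would pass 70% of its speed; a pose out of reach is approached as far as the arm can. A call with a gripper value outside its range is refused whole. The fingers move at their own pace and stop on an object; "grip_force" is the grip in N (left out, the last holds). Time passes only in rows, so rows that repeat a pose let the fingers close. It gives the time, the measured TCP pose, the force, the opening and the grip force at its end, in the units of the state.
- monitor.read_state(): the state, without advancing time (a new reading comes with each control period).
- camera(name): name is "side" or "top"; returns (picture, depth): 420x560x3 uint8, red, green, blue; 420x560 float32, m along the optical axis (not along the pixel's ray), 0 where there is no reading.
- camera_params(name): a dict with "K" (3x3 intrinsics, pixels), "pose" (4x4, takes a point from camera to world coordinates). Camera axes: x right, y down, z forward; pixel columns grow to the right and rows downward; lengths in m; the calibration is good to about 2 mm. A picture is of the moment at which its call begins. camera_params takes no time and is no camera call.
- r.hand_in(): hands the job in; it is judged then, once.
Trained networks look in the newest picture that a camera, given by its name, has taken for a name from the list of things; names that differ only in an ending like _2 or _b are one class to them, and where a whole thing is asked for, a point or a joint stands for the part that bears it (a point fixed in the world has none). Each returns a list of dicts, best first, with "score" (0 to 1); they miss things now and then, are a little off and sometimes report something else, mostly with a low value. They report only what shows in the picture. A call takes as long as a camera call.
- models.find_in(camera, query): "position" ([x, y, z] in m, in world coordinates, good to about 4 mm: the middle of the surface that is visible of it).
- models.pinpoint(camera, query): "position" ([x, y, z] in m, in world coordinates, good to about 4 mm: a listed point, or the origin of a listed thing).
The state is a dict: "t": time; "joint_pos": joint angles; "qd": joint speeds; "joint_efforts": joint torques, N m; "tcp_pos": TCP position; "ee_rot": TCP orientation; "contact_force": force on the tool from outside, world axes, zero at the start; "moment": the same for the moment, N m; "grip_width": opening from 0.0 (shut) to 1.0 (fully open); "grip_force": force on a finger pad.
Only numpy, scipy, OpenCV 4.12 (cv2) and the standard library are available. Lean on these libraries where they do the work, as an engineer would, in place of code of your own. Each camera call takes 0.05 s, during which the arm holds its last target. There are 200 camera calls.

TASK

Stand the white bottle with the blue cap on the round yellow spot of the grey cradle, let go, and tip it over so that it lies along the two blue rails. Then take it up lying and lay it on the two black rollers of the mixer, between the end cheeks and in line with the rollers; let go and turn the mixer's knob exactly five clicks clockwise, leaving it resting in its click. Leave the brown vial, the petri dish and the white can with the black lid where they are.

Things in the scene. Friction and masses are not known exactly. Their poses are not given: they have to be found in the camera images.
- bottle: Small closed white bottle with a blue cap, loose, about 0.19 kg. Round body 56 mm in diameter up to 101 mm, cap 40 mm in diameter above it, 118 mm tall in all. Origin: centre of its foot; z runs along its axis to the cap.
- bottle_mid (a point): Point on the bottle's axis 55 mm above its foot (about its centre of mass), axes as the bottle's.
- cradle: Laying-down cradle, fixed: grey plate 196 (x) x 80 (y) x 4 mm with two blue rails along x. Rails 6 mm wide, centred at y = -20 and +20 mm, tops 12 mm above the bench, from x = -34 to +92 mm. Their ends at x = -34 are a low stop: a bottle on the spot, pushed high towards +x, pivots there and falls to lie along and between the rails. Origin: centre of the plate's underside; z up.
- stand_spot (a point): Centre of the round yellow spot (58 mm across) at cradle x = -60 mm, on the plate's top, 4 mm above the bench: where the bottle's foot is to stand. Axes as the cradle's. A bottle standing here touches the rail ends or clears them by up to 4 mm.
- rail_mid (a point): Point at cradle x = +24 mm, 34 mm above the bench, between the rails: about where the bottle's middle comes when it lies along the rails, cap towards the cradle's +x, axis 34 mm above the bench (lengthwise it may differ by 20 mm). Axes as the cradle's.
- mixer: White bench roller mixer, fixed, 150 (x) x 286 (y) x 62 mm. Two black rollers along y that do not turn: 24 mm in diameter, axes at x = -20 and +20 mm, 55 mm above the bench, from y = -27 to +135 mm; a cheek 8 mm thick, 64 mm high at each end. Grey control box (top 62 mm above the bench) from y = -37 to -143 mm, knob on top. Origin: centre of its underside; z up.
- roller_mid (a point): Middle between the two rollers, at the height of their axes (mixer x = 0, y = +54 mm, 55 mm above the bench). Axes as the mixer's. A bottle lying on the rollers, either way round, has its axis 35 mm above this point.
- knob (a joint): Angle of the mixer's knob (rad): 0 at the start, growing clockwise seen from above. 15 clicks a turn: it rests at every 0.419 rad (24 degrees) from 0 and is drawn to the nearest rest when let go; about 0.1 N m takes it over a click. Five clicks are 2.09 rad, more than one comfortable grasp of the wrist.
- knob_grip (a point): On the vertical axis of the black knob (mixer x = 0, y = -93 mm), 81 mm above the bench, at mid-height of its grip bar: 42 mm long along this point's x, 12 mm thick along its y, from 69 to 93 mm above the bench, white line on the +x half; below it a round skirt 44 mm in diameter. The point turns with the knob; the bar may start at any angle to the mixer.
- vial: Bystander: brown glass vial with a black cap, loose, 27 mm in diameter, 62 mm tall; origin at its foot.
- dish: Bystander: clear petri dish, loose, 68 mm in diameter, 13 mm high; origin under its centre.
- can: Bystander: white can with a black lid, loose, 41 mm in diameter, 53 mm tall; origin at its foot.

How it is judged:
On the way, in this order (a step that is already met when the one before it is completed fails the run):
1. the bottle stands upright and released on the yellow spot of the cradle, its foot within 15 mm of the spot's centre (horizontal distance between bottle and stand_spot below 0.015 m and angle between bottle's own z axis and vertical below 0.1 rad and z of bottle in the frame of stand_spot between -0.004 and 0.004 m and contact force between the fingers and bottle below 0.2 N and linear speed of bottle below 0.03 m/s), for 0.2 s.
2. the bottle lies released along the cradle's rails, between them (angle between the z axis of bottle and the x axis of cradle, either way round below 0.2 rad and horizontal distance between bottle_mid and rail_mid below 0.035 m and y of bottle_mid in the frame of rail_mid between -0.01 and 0.01 m and z of bottle_mid in the frame of rail_mid between -0.012 and 0.012 m and contact force between the fingers and bottle below 0.2 N and linear speed of bottle below 0.03 m/s), for 0.2 s.
3. the bottle lies released on both rollers, in line with them and between the cheeks (x of bottle_mid in the frame of roller_mid between -0.01 and 0.01 m and y of bottle_mid in the frame of roller_mid between -0.025 and 0.025 m and z of bottle_mid in the frame of roller_mid between 0.026 and 0.043 m and angle between the z axis of bottle and the y axis of mixer, either way round below 0.15 rad and contact force between the fingers and bottle below 0.2 N and linear speed of bottle below 0.03 m/s), for 0.2 s.
4. the knob rests, released, five clicks clockwise of its start (value of joint knob between 1.9644 and 2.2244 rad and velocity of joint knob between -0.1 and 0.1 rad/s and contact force between the fingers and knob below 0.2 N), for 0.2 s.
At the end, for the whole second after the job is handed in: The bottle lies at rest and released on both rollers (its middle within 10 mm of the line between them and 25 mm of their middle lengthwise, its axis within 0.15 rad of theirs), and the knob rests released five clicks clockwise of its start (2.09 rad within 0.13) (all of step 3 and all of step 4); the robot touches nothing.
It fails at once if the brown vial is moved by more than 20 mm or tipped (distance of vial from where it was at the start of the episode above 0.02 m or angle between vial's own z axis and vertical above 0.5 rad).
It fails at once if the petri dish is moved by more than 20 mm or tipped (distance of dish from where it was at the start of the episode above 0.02 m or angle between dish's own z axis and vertical above 0.5 rad).
It fails at once if the white can is moved by more than 20 mm or tipped (distance of can from where it was at the start of the episode above 0.02 m or angle between can's own z axis and vertical above 0.5 rad).
It also fails if it takes over 72 s, if anything falls off the work surface, if the arm or the gripper's body presses on something with over 40 N, if the wrist force passes 120 N, or if a joint passes its speed limit or range.

## Working session

There is one attempt and no reset: what is moved stays moved. The work goes in short steps, Python scripts to look and compute and a tool call to move; the robot and the scene stay as the last step left them, time stands still between calls to the robot, and variables do not carry over. Pictures are saved under pics/ and viewed, at most 13 in all, crops included, and the job is handed in when it is done.

Besides the shell and the picture viewer there is one more tool, called after "Call:" as name([rows], argument=value, ...), one row to a line, values as JSON. apply_moves: Moves the arm, as the interface text tells. Its arguments: {"type":"object","properties":{"series":{"type":"array","items":{"type":"array","items":{"type":"number"}}},"grip_force":{"type":"number"}},"required":["series"]}

```bash
mkdir -p pics
cat > h.py <<'E'
import numpy as np, cv2
from bench import monitor, camera, camera_params, r, models
from scipy.spatial.transform import Rotation as R
np.set_printoptions(precision=4,suppress=True)
def snap(c,fn=None):
    im,d=camera(c)
    if fn: cv2.imwrite('pics/'+fn,im[:,:,::-1])
    return im,d
def cloud(c,d):
    p=camera_params(c);K=np.array(p['K']);T=np.array(p['pose'])
    v,u=np.mgrid[:d.shape[0],:d.shape[1]]
    P=np.stack([(u-K[0,2])/K[0,0]*d,(v-K[1,2])/K[1,1]*d,d],-1)
    W=P@T[:3,:3].T+T[:3,3]; W[d<=0]=np.nan
    return W
def st():
    s=monitor.read_state()
    print('t',s['t'],'tcp',np.array(s['tcp_pos']),'rpy',np.array(s['ee_rot']),'w',s['grip_width'],'gf',s['grip_force'],'F',np.array(s['contact_force']))
    return s
E
python3 - <<'E'
from h import *
s=st(); print(r.tcp_to_grasp)
for c in('top','side'):
    im,d=snap(c,c+'0.png')
    for q in['bottle','bottle_mid','cradle','stand_spot','rail_mid','mixer','roller_mid','knob_grip','vial','dish','can']:
        x=models.pinpoint(c,q)
        print(c,q,[(np.array(a['position']),round(a['score'],2)) for a in x[:2]])
E
```

```text
t 0.0 tcp [ 0.1422 -0.6335  0.1997] rpy [-3.1397  0.0001  0.2209] w 0.998141577703985 gf 0.0 F [ 0.2284 -0.1569  0.2161]
0.0187
top bottle [(array([0.3973, 0.327 , 0.0022]), 0.67), (array([0.5353, 0.2486, 0.0016]), 0.16)]
top bottle_mid [(array([0.3958, 0.3247, 0.0547]), 0.8)]
top cradle [(array([0.5367, 0.2457, 0.0025]), 0.68)]
top stand_spot [(array([0.5182, 0.3021, 0.0032]), 0.97)]
top rail_mid [(array([0.5431, 0.2235, 0.0331]), 0.77)]
top mixer [(array([ 0.5604, -0.1232, -0.0037]), 0.57)]
top roller_mid [(array([ 0.5556, -0.0704,  0.0576]), 0.97)]
top knob_grip [(array([ 0.5641, -0.2147,  0.0811]), 0.48)]
top vial [(array([ 0.3737, -0.029 ,  0.0001]), 0.46)]
top dish [(array([0.516 , 0.3007, 0.0012]), 0.73), (array([ 0.3782, -0.2501, -0.    ]), 0.58)]
top can [(array([ 0.4553, -0.3846, -0.0027]), 0.57)]
side bottle [(array([ 0.3912,  0.3268, -0.002 ]), 0.95)]
side bottle_mid [(array([0.3951, 0.3225, 0.0545]), 0.85)]
side cradle [(array([0.5299, 0.2474, 0.003 ]), 0.97)]
side stand_spot [(array([0.5203, 0.3051, 0.0021]), 0.89)]
side rail_mid [(array([0.546 , 0.2278, 0.0332]), 0.77)]
side mixer [(array([ 0.5574, -0.1214, -0.0003]), 0.81)]
side roller_mid [(array([ 0.5479, -0.0666,  0.0583]), 0.65)]
side knob_grip [(array([ 0.5668, -0.2151,  0.0818]), 0.67)]
side vial [(array([ 0.3786, -0.025 ,  0.001 ]), 0.75)]
side dish [(array([ 0.374 , -0.2487,  0.0033]), 0.93)]
side can [(array([ 0.4534, -0.3851, -0.0009]), 0.85), (array([ 0.3758, -0.2457,  0.0013]), 0.31)]
```

View pics/top0.png

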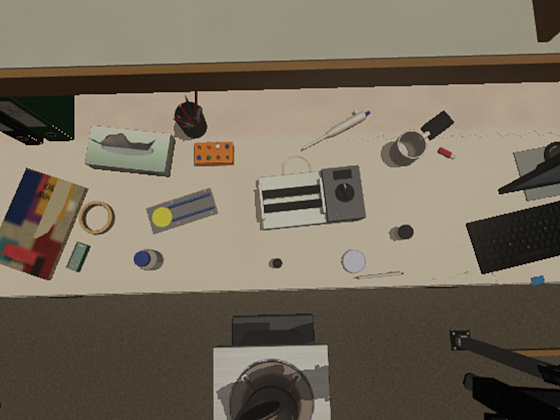

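View pics/side0.png

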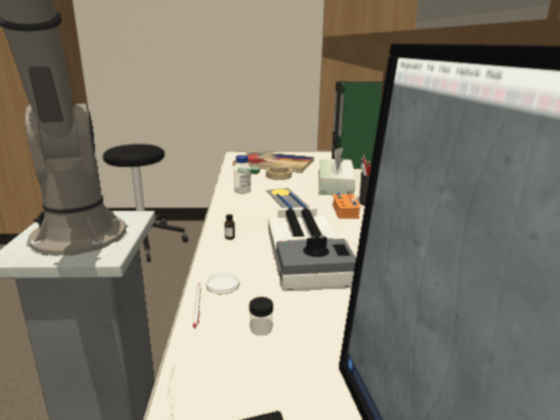

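The top view shows the bottle at (147,260), the spot at (162,216) with the rails running right and up, the mixer at (310,195) and its knob at (345,192). The vial is at (277,263), the dish at (353,261) and the can at (403,232). Next I'll refine these with colour and depth.

Run:
```python
from h import *
im,d=snap('top');W=cloud('top',d)
print(camera_params('top')['K'][0], np.array(camera_params('top')['pose'])[:3,3])
hsv=cv2.cvtColor(im,cv2.COLOR_RGB2HSV)
def reg(lo,hi,m):
    return (W[...,0]>lo[0])&(W[...,0]<hi[0])&(W[...,1]>lo[1])&(W[...,1]<hi[1])&m
def line(P):
    c=P.mean(0);u,s,vt=np.linalg.svd((P-c)[:,:2],full_matrices=False);return c,np.degrees(np.arctan2(vt[0,1],vt[0,0])),s/np.sqrt(len(P))
H,S,V=[hsv[...,i].astype(int) for i in range(3)]
y=reg((.4,.2),(.65,.4),(H>20)&(H<35)&(S>130));P=W[y];print('yellow',y.sum(),P.mean(0),(P.max(0)+P.min(0))/2)
b=reg((.45,.1),(.65,.32),(H>100)&(H<125)&(S>70));P=W[b];print('rails',b.sum(),line(P),np.median(P[:,2]))
c=reg((.3,.2),(.48,.42),(W[...,2]>.112));P=W[c];print('cap',c.sum(),P.mean(0),(P.max(0)+P.min(0))/2)
m=reg((.42,-.17),(.68,.02),(V<70)&(W[...,2]>.05));P=W[m];print('rollers',m.sum(),line(P),P.min(0),P.max(0))
k=reg((.5,-.29),(.65,-.14),(W[...,2]>.085));P=W[k];print('knob',k.sum(),line(P),P[:,2].max())
# grey box top
g=reg((.4,-.33),(.7,.06),(W[...,2]>.03)&(W[...,2]<.075));
bx=cv2.minAreaRect(W[g][:,:2].astype(np.float32)*1000);print('mixer rect',bx)
for n,q in(('knob',(345,192,26)),('cradle',(180,212,45))):
    u,v,h=q;cr=cv2.resize(im[v-h:v+h,u-h:u+h],(380,380),interpolation=cv2.INTER_CUBIC)
    globals()[n]=cr
cv2.imwrite('pics/crop1.png',np.hstack([knob,cradle])[:,:,::-1])
```

```text
[407.7321   0.     274.1381] [ 0.3434 -0.0241  1.172 ]
yellow 304 [0.521  0.3056 0.004 ] [0.5214 0.3058 0.0044]
rails 168 (array([0.5459, 0.2203, 0.0106]), np.float64(106.4226988930339), array([0.0358, 0.0201])) 0.010925934826650163
cap 188 [0.3978 0.3244 0.1173] [0.3986 0.3247 0.1169]
rollers 924 (array([ 0.5539, -0.0751,  0.0635]), np.float64(94.85175179412298), array([0.0493, 0.0219])) [ 0.4916 -0.1692  0.0504] [0.6249 0.0112 0.072 ]
knob 74 (array([ 0.5674, -0.2174,  0.0915]), np.float64(-164.5532943724277), array([0.0122, 0.0036])) 0.09667877670754654
mixer rect ((561.1679077148438, -124.84974670410156), (151.0723114013672, 287.4928283691406), 4.549002647399902)
```

View pics/crop1.png

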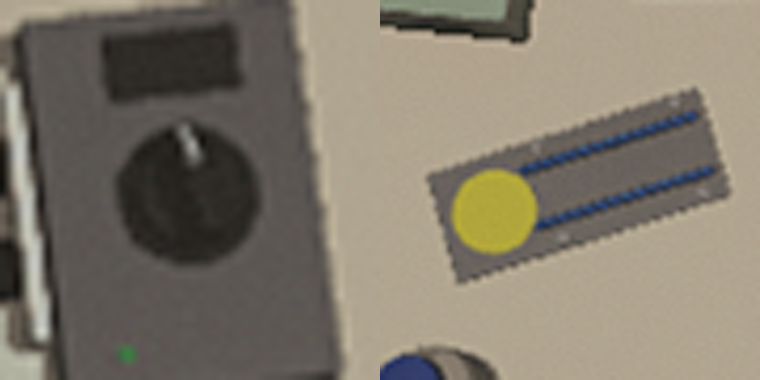

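The crop shows the knob's white line pointing to the mixer's far side, slightly left, at (190,145). The rails run up and to the right, and the spot is at (495,212) in the crop. The networks agree with my fits to within 3 mm, so I can plan the moves now.

```bash
cat >> h.py <<'E'
def plan(wps,start=None):
    """wps: (x,y,z,psi deg). prints tool-frame shift+turn per leg, from start or measured"""
    if start is None:
        s=st(); start=(*s['tcp_pos'],np.degrees(s['ee_rot'][2]))
    c=np.array(start,float)
    for w in wps:
        w=np.array(w,float);a=np.radians(c[3]);dx,dy,dz=w[:3]-c[:3]
        t=-((w[3]-c[3]+180)%360-180)
        print(w,'->',np.array([np.cos(a)*dx+np.sin(a)*dy, np.sin(a)*dx-np.cos(a)*dy, -dz, np.radians(t)]), 'rows',max(np.linalg.norm([dx,dy,dz])/.0625,abs(t)/10.7).round(1))
        c=w
E
python3 - <<'E'
from h import *
plan([(.36,-.45,.28,40),(.50,-.22,.30,75),(.48,.05,.30,98),(.40,.26,.28,106.8),(.397,.3245,.19,106.8)])
E
```

```text
t 1.25 tcp [ 0.1424 -0.6342  0.2007] rpy [3.1415 0.     0.2209] w 1.0011851130011085 gf 0.0 F [ 0.2373  0.1095 -0.3195]
[ 0.36 -0.45  0.28 40.  ] -> [ 0.2527 -0.1321 -0.0793 -0.4772] rows 4.7
[ 0.5  -0.22  0.3  75.  ] -> [ 0.2551 -0.0862 -0.02   -0.6109] rows 4.3
[ 0.48  0.05  0.3  98.  ] -> [ 0.2556 -0.0892 -0.     -0.4014] rows 4.3
[  0.4    0.26   0.28 106.8 ] -> [ 0.2191 -0.05    0.02   -0.1536] rows 3.6
[  0.397    0.3245   0.19   106.8   ] -> [ 0.0626  0.0158  0.09   -0.    ] rows 1.8
```

Call:
apply_moves([
  [0,0.05,-0.026,-0.016,-0.095],
  [0,0.1,-0.053,-0.032,-0.19],
  [0,0.15,-0.079,-0.048,-0.285],
  [0,0.2,-0.106,-0.064,-0.38],
  [0,0.253,-0.132,-0.079,-0.477],
], grip_force=40)

```text
t: 1.88
tcp_pos: [0.3614, -0.4489, 0.2806]
ee_rot: [3.141, 0.0, 0.7]
contact_force: [1.1, -0.2, 0.1]
grip_width: 1.001
grip_force: 0.0
```

Call:
apply_moves([
  [0,0.05,-0.017,-0.004,-0.12],
  [0,0.1,-0.034,-0.008,-0.24],
  [0,0.15,-0.051,-0.012,-0.37],
  [0,0.2,-0.069,-0.016,-0.49],
  [0,0.255,-0.086,-0.02,-0.61],
])

```text
t: 2.5
tcp_pos: [0.5009, -0.2192, 0.3001]
ee_rot: [3.141, 0.001, 1.311]
contact_force: [0.1, 0.2, 0.1]
grip_width: 1.0
grip_force: 0.0
```

Call:
apply_moves([
  [0,0.05,-0.018,0,-0.08],
  [0,0.1,-0.036,0,-0.16],
  [0,0.15,-0.054,0,-0.24],
  [0,0.2,-0.072,0,-0.32],
  [0,0.256,-0.089,0,-0.4],
])

```text
t: 3.12
tcp_pos: [0.4808, 0.0512, 0.3]
ee_rot: [3.141, 0.001, 1.709]
contact_force: [0.3, 1.1, -0.3]
grip_width: 1.001
grip_force: 0.0
```

Run:
```python
from h import *
plan([(.40,.26,.28,106.8),(.397,.3245,.19,106.8),(.397,.3245,.06,106.8)])
```

```text
t 3.125 tcp [0.4808 0.0512 0.3   ] rpy [3.1406 0.001  1.7091] w 1.0008386005551102 gf 0.0 F [ 0.3408  1.0616 -0.329 ]
[  0.4    0.26   0.28 106.8 ] -> [ 0.2179 -0.0512  0.02   -0.1549] rows 3.6
[  0.397    0.3245   0.19   106.8   ] -> [ 0.0626  0.0158  0.09   -0.    ] rows 1.8
[  0.397    0.3245   0.06   106.8   ] -> [ 0.    0.    0.13 -0.  ] rows 2.1
```

Call:
apply_moves([
  [0,0.054,-0.013,0.005,-0.04],
  [0,0.108,-0.026,0.01,-0.08],
  [0,0.162,-0.038,0.015,-0.12],
  [0,0.218,-0.051,0.02,-0.155],
  [0,0.218,-0.051,0.02,-0.155],
])

```text
t: 3.75
tcp_pos: [0.3977, 0.2639, 0.28]
ee_rot: [3.141, -0.002, 1.873]
contact_force: [0.3, 0.3, -0.9]
grip_width: 0.999
grip_force: 0.0
```

Call:
apply_moves([
  [0,0.033,0.008,0.04,0],
  [0,0.063,0.016,0.09,0],
  [0,0.063,0.016,0.13,0],
  [0,0.063,0.016,0.17,0],
  [0,0.063,0.016,0.17,0],
])

```text
t: 4.38
tcp_pos: [0.3966, 0.3212, 0.1071]
ee_rot: [-3.135, 0.003, 1.862]
contact_force: [-0.4, -0.4, 0.2]
grip_width: 0.996
grip_force: 0.0
```

Run:
```python
from h import *
im,d=snap('top','top1.png');W=cloud('top',d)
cv2.imwrite('pics/c2.png',cv2.resize(im[200:310,90:210],(600,550),interpolation=cv2.INTER_CUBIC)[:,:,::-1])
im,d=snap('side');print([ (a['position'],a['score']) for a in models.pinpoint('side','bottle')])
plan([(.397,.3245,.06,106.8)])
```

```text
[([0.3914, 0.3271, -0.0009], 0.71), ([0.3832, -0.0223, -0.0029], 0.29)]
t 4.525 tcp [0.3993 0.3246 0.1114] rpy [ 3.1388 -0.0007  1.8619] w 1.0001802269312976 gf 0.0 F [ 0.4056 -0.1087  0.1044]
[  0.397    0.3245   0.06   106.8   ] -> [ 0.0006 -0.0022  0.0514 -0.0021] rows 0.8
```

View pics/c2.png

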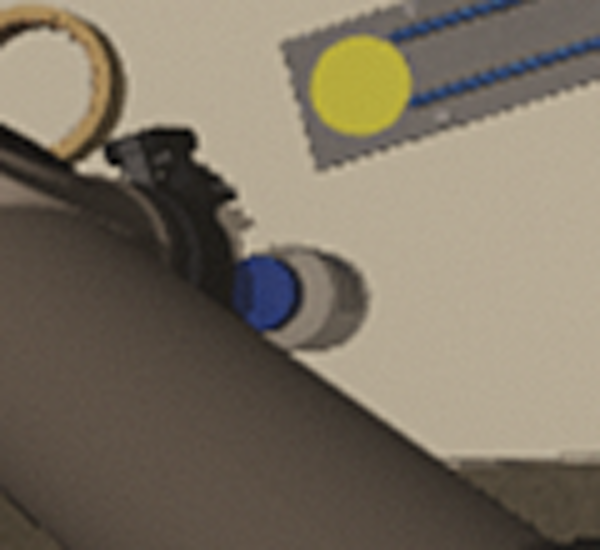

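The gripper body sits at crop (200,220), left of the cap at (265,293). That matches the expected parallax, so it is over the bottle. Descending and gripping.

Call:
apply_moves([
  [0,0,-0.002,0.025,0],
  [0,0,-0.002,0.05,0],
  [120,0,-0.002,0.05,0],
  [200,0,-0.002,0.05,0],
  [255,0,-0.002,0.05,0],
])

```text
t: 5.15
tcp_pos: [0.3971, 0.3246, 0.062]
ee_rot: [3.138, -0.001, 1.863]
contact_force: [-1.9, -1.2, 6.2]
grip_width: 0.633
grip_force: 41.7
```

Call:
apply_moves([
  [255,0,0,0,0],
  [255,0,0,0,0],
  [255,0,0,0,0],
  [255,0,0,0,0],
  [255,0,0,0,0],
])

```text
t: 5.78
tcp_pos: [0.3971, 0.3246, 0.0619]
ee_rot: [3.138, -0.0, 1.863]
contact_force: [-1.6, -0.7, 5.9]
grip_width: 0.63
grip_force: 41.7
```

Run:
```python
from h import *
s=st();x,y,z=s['tcp_pos']
plan([(x,y,z+.04,106.8),(.520,.305,z+.04,106.8),(.520,.305,z+.006,106.8)])
```

```text
t 5.775 tcp [0.3971 0.3246 0.0619] rpy [ 3.1384 -0.0005  1.8627] w 0.6299649505181165 gf 41.698660254478455 F [-1.6098 -0.6508  5.934 ]
t 5.775 tcp [0.3971 0.3246 0.0619] rpy [ 3.1384 -0.0005  1.8627] w 0.6299649505181165 gf 41.698660254478455 F [-1.6098 -0.6508  5.934 ]
[  0.3971   0.3246   0.1019 106.8   ] -> [ 0.      0.     -0.04   -0.0013] rows 0.6
[  0.52     0.305    0.1019 106.8   ] -> [-0.0543  0.112  -0.     -0.    ] rows 2.0
[  0.52     0.305    0.0679 106.8   ] -> [ 0.     0.     0.034 -0.   ] rows 0.5
```

Call:
apply_moves([
  [255,0,0,-0.04,0],
  [255,-0.018,0.037,-0.04,0],
  [255,-0.036,0.075,-0.04,0],
  [255,-0.054,0.112,-0.04,0],
  [255,-0.054,0.112,-0.04,0],
])

```text
t: 6.4
tcp_pos: [0.5233, 0.3019, 0.1002]
ee_rot: [3.139, 0.0, 1.857]
contact_force: [-0.7, -0.1, -2.3]
grip_width: 0.628
grip_force: 43.4
```

Run:
```python
from h import *
plan([(.520,.305,.067,106.8)])
for c in('side','top'):
    im,d=snap(c,c+'3.png')
    print(c,[ (a['position'],a['score']) for q in('bottle','stand_spot') for a in models.pinpoint(c,q)])
```

```text
t 6.4 tcp [0.5233 0.3019 0.1002] rpy [3.1387 0.0003 1.8566] w 0.6278126291068048 gf 43.41022074222565 F [-0.719  -0.1227 -2.2578]
[  0.52    0.305   0.067 106.8  ] -> [ 0.0039 -0.0023  0.0332 -0.0074] rows 0.5
side [([0.5214, 0.3041, 0.0343], 0.7), ([0.5461, 0.2254, 0.0351], 0.36), ([0.5202, 0.3012, 0.0033], 0.65)]
top [([0.5136, 0.2999, 0.0032], 0.96), ([0.544, 0.2234, 0.0369], 0.41)]
```

Call:
apply_moves([
  [255,0,0,0,0],
  [255,0,0,0.02,0],
  [255,0,0,0.03,0],
  [255,0,0,0.034,0],
  [255,0,0,0.034,0],
])

```text
t: 7.32
tcp_pos: [0.5175, 0.3039, 0.0663]
ee_rot: [-3.139, 0.001, 1.863]
contact_force: [-3.5, -2.7, 8.7]
grip_width: 0.622
grip_force: 44.4
```

Call:
apply_moves([
  [255,0,0,-0.001,0],
  [120,0,0,-0.001,0],
  [0,0,0,-0.001,0],
  [0,0,0,-0.001,0],
  [0,0,0,-0.001,0],
])

```text
t: 7.95
tcp_pos: [0.519, 0.304, 0.0667]
ee_rot: [3.141, -0.0, 1.863]
contact_force: [-0.1, -0.4, -0.4]
grip_width: 1.0
grip_force: 0.0
```

Call:
apply_moves([
  [0,0,0,0,0],
  [0,0,0,-0.03,0],
  [0,0,0,-0.08,0],
  [0,0,0,-0.1,0],
  [0,0,0,-0.1,0],
])

```text
t: 8.57
tcp_pos: [0.5196, 0.3045, 0.1679]
ee_rot: [3.139, -0.0, 1.863]
contact_force: [-0.4, 0.7, 1.2]
grip_width: 1.0
grip_force: 0.0
```

Run:
```python
from h import *
st()
for c in('side','top'):
    im,d=snap(c,c+'4.png')
    print(c,[ (q,a['position'],a['score']) for q in('bottle','bottle_mid','stand_spot') for a in models.pinpoint(c,q)[:1]])
a=cv2.imread('pics/side4.png')[140:260,200:380];b=cv2.imread('pics/top4.png')[150:270,90:270]
cv2.imwrite('pics/c4.png',np.vstack([cv2.resize(a,(450,300)),cv2.resize(b,(450,300))]))
```

```text
t 8.575 tcp [0.5196 0.3045 0.1679] rpy [ 3.1388 -0.0002  1.8627] w 0.9995863764265058 gf 0.0 F [-0.432   0.7426  1.1651]
side [('bottle', [0.5134, 0.3068, 0.0028], 0.92), ('bottle_mid', [0.5152, 0.3038, 0.0555], 0.87), ('stand_spot', [0.5183, 0.3056, 0.0047], 0.9)]
top [('bottle', [0.5216, 0.3056, 0.0073], 0.4), ('bottle_mid', [0.5158, 0.3054, 0.0584], 0.46), ('stand_spot', [0.5179, 0.3055, 0.0026], 0.83)]
```

View pics/c4.png

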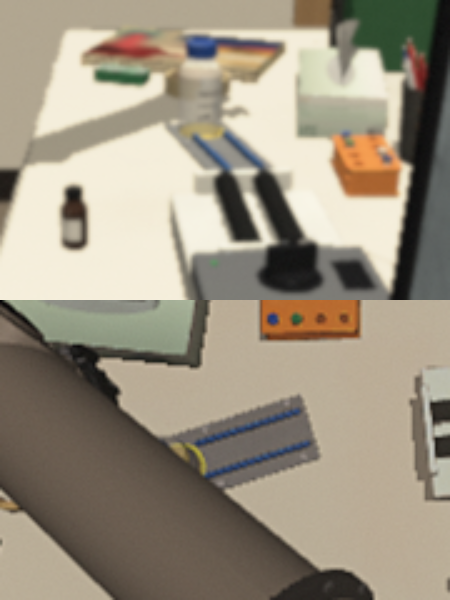

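The bottle stands upright on the spot: crop (200,85) in the side half, with the yellow rim visible in the top half. Next I'll go behind it, close the fingers and push.

Call:
apply_moves([
  [255,0.03,0,0,0],
  [255,0.062,0,0,0],
  [255,0.062,0,0,0],
  [255,0.062,0,0.04,0],
  [255,0.062,0,0.078,0],
])

```text
t: 9.6
tcp_pos: [0.5019, 0.3622, 0.0876]
ee_rot: [3.141, 0.001, 1.862]
contact_force: [-0.0, -0.5, -0.4]
grip_width: -0.0
grip_force: 0.0
```

Call:
apply_moves([
  [255,0,0,0,0],
  [255,-0.015,0,0,0],
  [255,-0.027,0,0,0],
  [255,-0.038,0,0,0],
  [255,-0.048,0,0,0],
])

```text
t: 10.22
tcp_pos: [0.5171, 0.3211, 0.0931]
ee_rot: [3.133, -0.006, 1.863]
contact_force: [-2.6, 4.3, 15.2]
grip_width: -0.003
grip_force: 7.2
```

Run:
```python
from h import *
st()
im,d=snap('side')
cv2.imwrite('pics/c5.png',cv2.resize(im[130:230,200:340],(700,500),interpolation=cv2.INTER_CUBIC)[:,:,::-1])
```

```text
t 10.225 tcp [0.5171 0.3211 0.0931] rpy [ 3.1334 -0.0058  1.8628] w -0.0026064819872671364 gf 7.174981923017185 F [-2.6197  4.2719 15.1501]
```

View pics/c5.png

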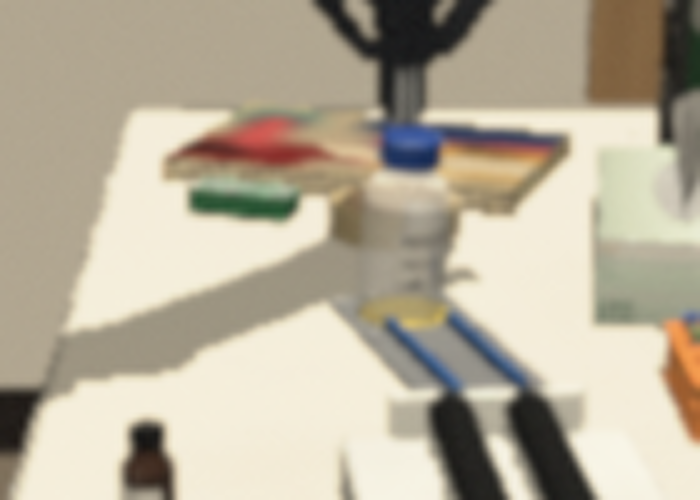

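The bottle (410,250) leans a little toward the camera, with the fingers behind the cap. Pushing on while rising slightly.

Call:
apply_moves([
  [255,-0.008,0,-0.008,0],
  [255,-0.016,0,-0.01,0],
  [255,-0.024,0,-0.012,0],
  [255,-0.032,0,-0.012,0],
  [255,-0.032,0,-0.012,0],
])

```text
t: 10.9
tcp_pos: [0.5243, 0.2853, 0.1001]
ee_rot: [-3.141, 0.001, 1.861]
contact_force: [-0.7, 0.9, 0.2]
grip_width: -0.001
grip_force: 0.0
```

Run:
```python
from h import *
st()
im,d=snap('side')
cv2.imwrite('pics/c6.png',cv2.resize(im[130:230,200:340],(700,500),interpolation=cv2.INTER_CUBIC)[:,:,::-1])
for q in('bottle','bottle_mid','rail_mid'): print(q,[(np.array(a['position']),a['score']) for a in models.pinpoint('side',q)[:2]])
```

```text
t 10.9 tcp [0.5243 0.2853 0.1001] rpy [-3.1407  0.0008  1.8612] w -0.0013657350574552488 gf 0.0 F [-0.7048  0.8666  0.1879]
bottle [(array([0.5174, 0.3057, 0.0019]), 0.95)]
bottle_mid [(array([0.517 , 0.3021, 0.0566]), 0.78), (array([ 0.3837, -0.0237, -0.0013]), 0.31)]
rail_mid [(array([0.5437, 0.2253, 0.0329]), 0.81)]
```

View pics/c6.png

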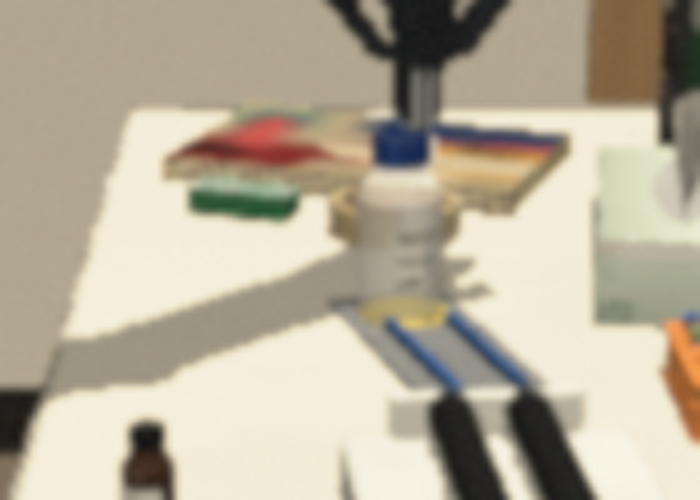

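Run:
```python
from h import *
st()
im,d=snap('side');W=cloud('side',d)
hsv=cv2.cvtColor(im,cv2.COLOR_RGB2HSV);H,S,V=[hsv[...,i].astype(int) for i in range(3)]
box=(W[...,0]>.45)&(W[...,0]<.6)&(W[...,1]>.2)&(W[...,1]<.4)
m=box&(H>100)&(H<130)&(S>80)&(W[...,2]>.08);P=W[m];print('cap',m.sum(),P.mean(0),P.min(0),P.max(0))
m=box&(V<110)&(S<80)&(W[...,2]>.09)&(W[...,2]<.2);P=W[m];print('finger',m.sum(),P.mean(0),P.min(0),P.max(0))
m=box&(V>120)&(S<60)&(W[...,2]>.02)&(W[...,2]<.09);P=W[m]
for z in(.03,.05,.07,.085):
    q=P[abs(P[:,2]-z)<.008];print(z,len(q),q.mean(0),q.min(0),q.max(0))
p=camera_params('side');print(np.array(p['pose']))
```

```text
t 11.1 tcp [0.5236 0.2872 0.1005] rpy [-3.1413 -0.0003  1.8636] w -0.0029016325272922245 gf 0.0 F [-0.9982 -0.6314 -0.3975]
cap 66 [0.5159 0.2933 0.117 ] [0.5032 0.2817 0.1068] [0.5317 0.3169 0.1238]
finger 323 [0.5244 0.2806 0.1721] [0.4805 0.262  0.1051] [0.5689 0.3142 0.1998]
0.03 77 [0.5144 0.2847 0.0299] [0.4887 0.2735 0.0221] [0.5433 0.3019 0.0379]
0.05 82 [0.5157 0.2844 0.0502] [0.4884 0.2727 0.0421] [0.5429 0.3037 0.0577]
0.07 77 [0.5167 0.2827 0.0699] [0.4914 0.2715 0.0621] [0.5425 0.302  0.078 ]
0.085 76 [0.5146 0.2852 0.0837] [0.4912 0.2722 0.0772] [0.5386 0.3044 0.0899]
[[ 0.999  -0.0025  0.0442  0.451 ]
 [-0.0421 -0.3597  0.9321 -0.9778]
 [ 0.0135 -0.9331 -0.3595  0.4564]
 [ 0.      0.      0.      1.    ]]
```

Run:
```python
from h import *
im,d=snap('side');W=cloud('side',d)
p=camera_params('side');K=np.array(p['K']);T=np.linalg.inv(np.array(p['pose']))
for P in([.5236,.2872,.1005],[.5155,.302,.122],[.5155,.302,.004]):
    q=K@(T[:3,:3]@np.array(P)+T[:3,3]);print(P,q[:2]/q[2], 'crop',(q[:2]/q[2]-[200,130])*5)
for v in range(148,166,2): print(v,[(np.round(W[v,u]*1000).tolist(),im[v,u].tolist()) for u in(280,284,287)])
im,d=snap('top','t7.png')
cv2.imwrite('pics/c7.png',cv2.resize(im[170:250,110:220],(770,560),interpolation=cv2.INTER_CUBIC)[:,:,::-1])
```

```text
[0.5236, 0.2872, 0.1005] [282.5058 164.2299] crop [412.5291 171.1497]
[0.5155, 0.302, 0.122] [279.7842 156.2685] crop [398.9208 131.3425]
[0.5155, 0.302, 0.004] [279.2281 191.9589] crop [396.1407 309.7943]
148 [([515.0, 279.0, 154.0], [34, 34, 34]), ([527.0, 278.0, 154.0], [93, 92, 86]), ([537.0, 288.0, 152.0], [89, 85, 76])]
150 [([515.0, 277.0, 148.0], [34, 35, 35]), ([527.0, 276.0, 149.0], [92, 91, 85]), ([536.0, 284.0, 146.0], [89, 83, 75])]
152 [([515.0, 281.0, 141.0], [54, 54, 51]), ([527.0, 279.0, 141.0], [93, 92, 86]), ([536.0, 280.0, 141.0], [135, 129, 114])]
154 [([515.0, 291.0, 132.0], [64, 69, 81]), ([527.0, 278.0, 136.0], [83, 83, 80]), ([567.0, 730.0, 20.0], [153, 148, 139])]
156 [([516.0, 302.0, 123.0], [43, 56, 91]), ([529.0, 304.0, 122.0], [46, 57, 84]), ([564.0, 690.0, 22.0], [57, 66, 94])]
158 [([516.0, 290.0, 120.0], [42, 58, 92]), ([528.0, 294.0, 119.0], [35, 52, 87]), ([563.0, 659.0, 22.0], [115, 88, 89])]
160 [([515.0, 283.0, 115.0], [31, 49, 88]), ([528.0, 287.0, 114.0], [27, 45, 82]), ([561.0, 637.0, 19.0], [170, 137, 102])]
162 [([516.0, 289.0, 107.0], [53, 66, 101]), ([528.0, 291.0, 107.0], [66, 72, 92]), ([559.0, 604.0, 20.0], [201, 179, 142])]
164 [([516.0, 285.0, 102.0], [192, 185, 171]), ([528.0, 289.0, 101.0], [196, 188, 171]), ([557.0, 570.0, 22.0], [222, 197, 149])]
```

View pics/c7.png

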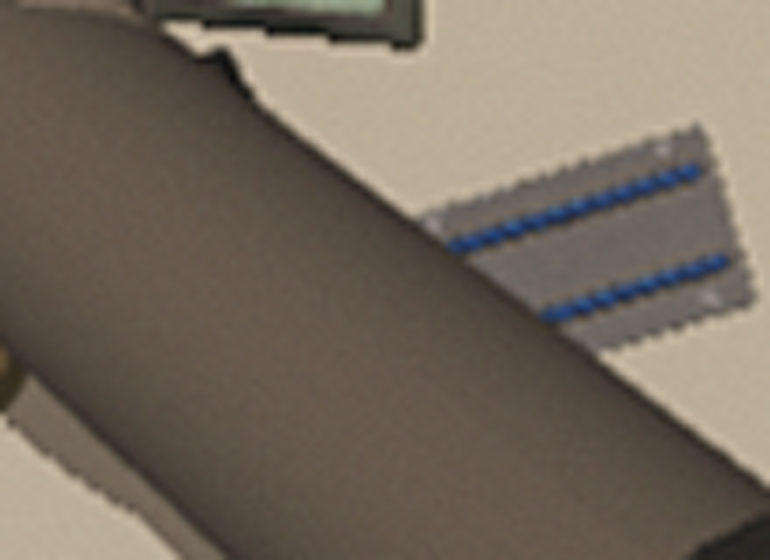

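The depth data puts the shut fingertips near z = 0.132 while the TCP reads 0.100, and the bottle is still upright at about (0.516,0.302). So the fingers scraped over the cap. I'll lift and measure where the tips really are.

Call:
apply_moves([
  [255,0,0,-0.05,0],
  [255,0.02,0,-0.1,0],
  [255,0.06,0,-0.1,0],
  [255,0.08,0,-0.1,0],
  [255,0.08,0,-0.1,0],
])

```text
t: 11.88
tcp_pos: [0.4995, 0.3644, 0.1998]
ee_rot: [-3.14, 0.0, 1.867]
contact_force: [-0.4, 0.4, 0.3]
grip_width: 0.003
grip_force: 0.0
```

```bash
cat > tip.py <<'E'
from h import *
s=st();x,y,z=s['tcp_pos']
im,d=snap('side');W=cloud('side',d)
m=(abs(W[...,0]-x)<.07)&(abs(W[...,1]-y)<.05)&(W[...,2]>.125)
P=W[m]
for zz in np.arange(z-.03,z+.12,.01):
    q=P[abs(P[:,2]-zz)<.005]
    print(round(zz-z,3),len(q),(q.min(0),q.max(0),q.mean(0)) if len(q) else '')
E
python3 tip.py
python3 -c "
from h import *
im,d=snap('side');cv2.imwrite('pics/c8.png',cv2.resize(im[80:230,200:380],(720,600),interpolation=cv2.INTER_CUBIC)[:,:,::-1])"
```

```text
t 11.875 tcp [0.4995 0.3644 0.1998] rpy [-3.1399  0.0003  1.8666] w 0.0031838808784794546 gf 0.0 F [-0.4252  0.4384  0.2888]
-0.03 0 
-0.02 0 
-0.01 0 
0.0 0 
0.01 0 
0.02 0 
0.03 8 (array([0.4921, 0.3544, 0.2304]), array([0.5077, 0.3646, 0.2348]), array([0.4994, 0.3582, 0.233 ]))
0.04 26 (array([0.4857, 0.3471, 0.2353]), array([0.5108, 0.3701, 0.2446]), array([0.4979, 0.3563, 0.241 ]))
0.05 27 (array([0.4855, 0.3513, 0.2459]), array([0.5109, 0.3658, 0.2548]), array([0.4989, 0.3575, 0.2501]))
0.06 31 (array([0.4855, 0.3515, 0.2557]), array([0.5138, 0.3642, 0.2645]), array([0.4991, 0.3576, 0.2595]))
0.07 37 (array([0.4851, 0.3489, 0.2652]), array([0.52  , 0.366 , 0.2746]), array([0.5004, 0.3571, 0.27  ]))
0.08 73 (array([0.4636, 0.342 , 0.2751]), array([0.5356, 0.3796, 0.2848]), array([0.4985, 0.3566, 0.2804]))
0.09 81 (array([0.4543, 0.3389, 0.2849]), array([0.5416, 0.3867, 0.2946]), array([0.4998, 0.359 , 0.2899]))
0.1 93 (array([0.4482, 0.3387, 0.295 ]), array([0.5512, 0.3869, 0.3046]), array([0.5028, 0.3585, 0.2997]))
0.11 99 (array([0.442 , 0.3353, 0.305 ]), array([0.557 , 0.3881, 0.3148]), array([0.5008, 0.3546, 0.3101]))
```

View pics/c8.png

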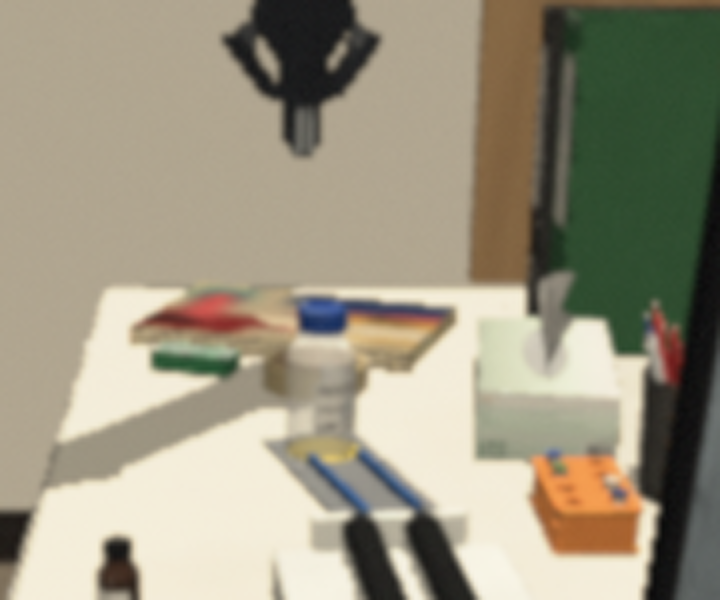

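The shut fingertips are at (302,150) in the crop, z about 0.231 with the TCP reading 0.200. So the real tips sit 31 mm above the reported TCP, and I'll correct all heights for that. The bottle still stands on the spot at (322,390), so I'll go lower and push again.

Call:
apply_moves([
  [255,0.002,0,0.05,0],
  [255,0.002,0,0.1,0],
  [255,0.002,0,0.142,0],
  [255,0.002,0,0.142,0],
  [255,-0.015,0,0.142,0],
])

```text
t: 12.6
tcp_pos: [0.5059, 0.35, 0.0602]
ee_rot: [3.14, -0.002, 1.864]
contact_force: [-0.1, -0.4, 0.7]
grip_width: -0.0
grip_force: 0.0
```

Call:
apply_moves([
  [255,-0.012,0,0,0],
  [255,-0.022,0,0,0],
  [255,-0.032,0,0,0],
  [255,-0.041,0,0,0],
  [255,-0.05,0,0,0],
])

```text
t: 13.22
tcp_pos: [0.5198, 0.3002, 0.0585]
ee_rot: [-3.141, 0.001, 1.863]
contact_force: [0.2, -0.3, -0.1]
grip_width: -0.002
grip_force: 0.0
```

```bash
cat > chk.py <<'E'
from h import *
st()
for c in('side','top'):
    snap(c)
    for q in('bottle','bottle_mid'): print(c,q,[(np.array(a['position']),round(a['score'],2)) for a in models.pinpoint(c,q)[:2]])
E
python3 chk.py
```

```text
t 13.225 tcp [0.5198 0.3002 0.0585] rpy [-3.1413  0.0005  1.8628] w -0.0019384147286622816 gf 0.0 F [ 0.2197 -0.2625 -0.1444]
side bottle [(array([0.5183, 0.3005, 0.0166]), 0.57), (array([0.5187, 0.3068, 0.002 ]), 0.27)]
side bottle_mid [(array([0.5269, 0.2732, 0.0617]), 0.81)]
top bottle [(array([0.5246, 0.2965, 0.0305]), 0.86)]
top bottle_mid [(array([0.5405, 0.2439, 0.0495]), 0.68)]
```

Call:
apply_moves([
  [255,0,0,0,0],
  [255,0,0,0,0],
  [255,0.02,0,-0.03,0],
  [255,0.02,0,-0.08,0],
  [0,0.02,0,-0.13,0],
])

```text
t: 14.15
tcp_pos: [0.5134, 0.3206, 0.1899]
ee_rot: [-3.141, 0.0, 1.864]
contact_force: [0.8, -0.2, 0.0]
grip_width: 0.198
grip_force: 0.0
```

```bash
python3 chk.py
python3 - <<'E'
from h import *
im,d=snap('side');cv2.imwrite('pics/c9.png',cv2.resize(im[80:230,200:380],(720,600),interpolation=cv2.INTER_CUBIC)[:,:,::-1])
W=cloud('side',d);hsv=cv2.cvtColor(im,cv2.COLOR_RGB2HSV);H,S,V=[hsv[...,i].astype(int) for i in range(3)]
m=(W[...,1]>.1)&(W[...,1]<.35)&(H>100)&(H<130)&(S>80)&(W[...,2]>.02)&(abs(W[...,0]-.54)<.06);P=W[m];print('cap',m.sum(),P.mean(0),P.min(0),P.max(0))
E
```

```text
t 14.15 tcp [0.5134 0.3206 0.1899] rpy [-3.141   0.      1.8641] w 0.19779362633665618 gf 0.0 F [ 0.827  -0.1747  0.0373]
side bottle [(array([0.5236, 0.2845, 0.0327]), 0.77), (array([0.5419, 0.2276, 0.033 ]), 0.34)]
side bottle_mid [(array([0.5409, 0.2291, 0.0308]), 0.59), (array([ 0.4531, -0.3865, -0.0003]), 0.51)]
top bottle [(array([0.5272, 0.2824, 0.0346]), 0.92)]
top bottle_mid [(array([0.541 , 0.2298, 0.0319]), 0.72)]
cap 114 [0.5559 0.1707 0.0369] [0.5401 0.1593 0.0201] [0.5731 0.1787 0.0545]
```

View pics/c9.png

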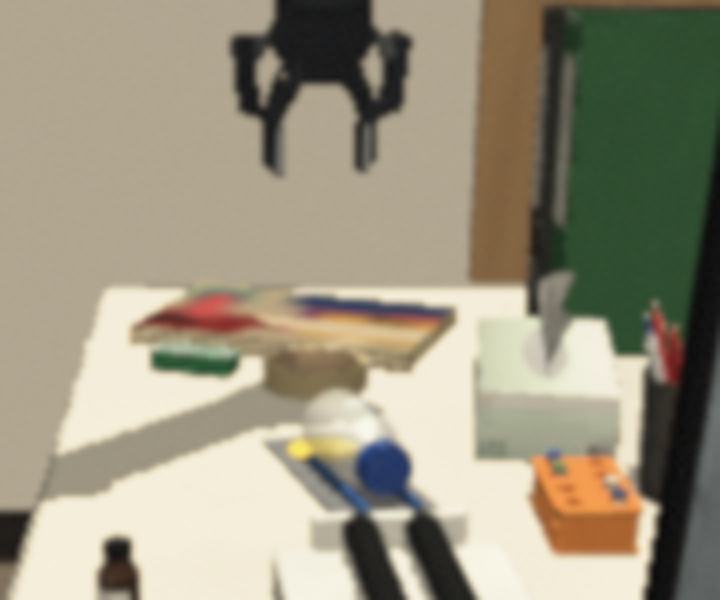

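The bottle lies between the rails with the cap end at (383,467). The cap measures (0.556,0.169) and the middle (0.541,0.2295), both within tolerance. Next I'll pick it up lying.

Run:
```python
from h import *
plan([(.541,.2295,.12,105.5),(.541,.2295,-.014,105.5)])
```

```text
t 14.5 tcp [0.5132 0.3193 0.187 ] rpy [-3.1388  0.0011  1.8629] w 0.806975887627739 gf 0.0 F [ 0.0693  0.865  -0.0146]
[  0.541    0.2295   0.12   105.5   ] -> [-0.094   0.0008  0.067   0.0215] rows 1.8
[  0.541    0.2295  -0.014  105.5   ] -> [ 0.     0.     0.134 -0.   ] rows 2.1
```

Call:
apply_moves([
  [0,-0.03,0,0,0.02],
  [0,-0.062,0,0.03,0.02],
  [0,-0.094,0.001,0.067,0.02],
  [0,-0.094,0.001,0.1,0.02],
  [0,-0.094,0.001,0.14,0.02],
])

```text
t: 15.12
tcp_pos: [0.5416, 0.2293, 0.0465]
ee_rot: [-3.14, 0.0, 1.841]
contact_force: [0.0, 1.0, 0.2]
grip_width: 1.001
grip_force: 0.0
```

Run:
```python
from h import *
plan([(.541,.2295,-.014,105.5)])
for c in('side','top'):
    snap(c)
    for q in('bottle','bottle_mid'): print(c,q,[(np.array(a['position']),round(a['score'],2)) for a in models.pinpoint(c,q)[:2]])
s=monitor.read_state();x,y,z=s['tcp_pos']
im,d=snap('side');W=cloud('side',d)
m=(abs(W[...,0]-x)<.07)&(abs(W[...,1]-y)<.03)&(W[...,2]>.06);P=W[m]
for zz in np.arange(z+.02,z+.07,.006):
    q=P[abs(P[:,2]-zz)<.003]
    print(round(zz-z,3),len(q),(q.min(0),q.max(0)) if len(q) else '')
```

```text
t 15.125 tcp [0.5416 0.2293 0.0465] rpy [-3.1401  0.0002  1.8415] w 1.001493284884564 gf 0.0 F [0.0443 0.9648 0.2097]
[  0.541    0.2295  -0.014  105.5   ] -> [ 0.0003 -0.0005  0.0605  0.0002] rows 1.0
side bottle [(array([0.5222, 0.284 , 0.0332]), 0.88), (array([ 0.5577, -0.123 , -0.0002]), 0.73)]
side bottle_mid [(array([0.5387, 0.2315, 0.0346]), 0.93)]
top bottle []
top bottle_mid []
0.02 0 
0.026 0 
0.032 0 
0.038 0 
0.044 5 (array([0.4949, 0.2094, 0.0953]), array([0.5832, 0.2528, 0.096 ]))
0.05 23 (array([0.489 , 0.2062, 0.0972]), array([0.5947, 0.2543, 0.1029]))
0.056 23 (array([0.486 , 0.2062, 0.1045]), array([0.5975, 0.2573, 0.109 ]))
0.062 27 (array([0.4861, 0.2077, 0.1093]), array([0.5974, 0.255 , 0.1149]))
0.068 26 (array([0.486 , 0.2069, 0.1152]), array([0.5979, 0.2519, 0.1207]))
```

Open tips are at about TCP + 0.046, which agrees with the offset plus the 13 mm swing. Descending and gripping.

Call:
apply_moves([
  [0,0,0,0.03,0],
  [0,0,0,0.06,0],
  [0,0,0,0.06,0],
  [150,0,0,0.06,0],
  [255,0,0,0.06,0],
])

```text
t: 16.1
tcp_pos: [0.5415, 0.2308, -0.0093]
ee_rot: [-3.141, 0.001, 1.843]
contact_force: [-2.4, -2.1, 9.1]
grip_width: 0.641
grip_force: 41.2
```

Call:
apply_moves([
  [255,0,0,0,0],
  [255,0,0,0,0],
  [255,0,0,0,0],
  [255,0,0,-0.02,0],
  [255,0,0,-0.05,0],
])

```text
t: 16.73
tcp_pos: [0.5419, 0.2303, 0.04]
ee_rot: [-3.142, 0.0, 1.843]
contact_force: [-0.1, 0.6, -2.1]
grip_width: 0.637
grip_force: 43.2
```

```bash
python3 chk.py
python3 - <<'E'
from h import *
plan([(.541,.2295,.12,105.5),(.556,.08,.12,97),(.556,-.070,.12,94.6),(.556,-.070,.05,94.6)])
E
```

```text
t 16.725 tcp [0.5419 0.2303 0.04  ] rpy [-3.1416  0.0001  1.8429] w 0.6374217592750058 gf 43.18134963512421 F [-0.0914  0.643  -2.12  ]
side bottle [(array([0.5231, 0.2841, 0.081 ]), 0.96)]
side bottle_mid [(array([0.5443, 0.228 , 0.0804]), 0.84), (array([ 0.5509, -0.0698,  0.0587]), 0.44)]
top bottle []
top bottle_mid [(array([ 0.56  , -0.2174,  0.0783]), 0.75)]
t 17.025 tcp [0.5416 0.2298 0.0382] rpy [-3.1406  0.0006  1.8426] w 0.6399562608325797 gf 43.41764152050018 F [-0.5191 -0.3872 -1.6342]
[  0.541    0.2295   0.12   105.5   ] -> [-0.0002 -0.0006 -0.0818  0.0013] rows 1.3
[ 0.556  0.08   0.12  97.   ] -> [-0.1481 -0.0255 -0.      0.1484] rows 2.4
[ 0.556 -0.07   0.12  94.6  ] -> [-0.1489 -0.0183 -0.      0.0419] rows 2.4
[ 0.556 -0.07   0.05  94.6  ] -> [ 0.    0.    0.07 -0.  ] rows 1.1
```

The bottle is held, with its axis at about TCP + 0.043. Carrying it to the rollers.

Call:
apply_moves([
  [255,0,0,-0.04,0],
  [255,0,0,-0.082,0],
  [255,-0.05,-0.009,-0.082,0.05],
  [255,-0.1,-0.018,-0.082,0.1],
  [255,-0.148,-0.026,-0.082,0.149],
])

```text
t: 17.65
tcp_pos: [0.5559, 0.0789, 0.1197]
ee_rot: [-3.14, 0.0, 1.692]
contact_force: [1.1, 0.5, -1.4]
grip_width: 0.642
grip_force: 43.5
```

Call:
apply_moves([
  [255,-0.05,-0.006,0,0.014],
  [255,-0.1,-0.012,0,0.028],
  [255,-0.149,-0.018,0,0.042],
  [255,-0.149,-0.018,0,0.042],
  [255,-0.149,-0.018,0.02,0.042],
])

```text
t: 18.27
tcp_pos: [0.5581, -0.0685, 0.1006]
ee_rot: [3.139, -0.0, 1.652]
contact_force: [0.1, 0.6, -1.4]
grip_width: 0.635
grip_force: 43.5
```

Run:
```python
from h import *
plan([(.556,-.070,.049,94.6)])
for c in('side','top'):
    snap(c)
    for q in('bottle','bottle_mid','roller_mid'): print(c,q,[(np.array(a['position']),round(a['score'],2)) for a in models.pinpoint(c,q)[:2]])
im,d=snap('side');W=cloud('side',d)
hsv=cv2.cvtColor(im,cv2.COLOR_RGB2HSV);H,S,V=[hsv[...,i].astype(int) for i in range(3)]
m=(abs(W[...,0]-.556)<.08)&(abs(W[...,1]+.1)<.1)&(H>100)&(H<130)&(S>80)&(W[...,2]>.07);P=W[m];print('cap',m.sum(),P.mean(0),P.min(0),P.max(0))
```

```text
t 18.275 tcp [ 0.5581 -0.0685  0.1006] rpy [ 3.139  -0.0004  1.6517] w 0.6353807288219122 gf 43.50623309612274 F [ 0.1329  0.6087 -1.4295]
[ 0.556 -0.07   0.049 94.6  ] -> [-0.0013 -0.0022  0.0516  0.0006] rows 0.8
side bottle [(array([ 0.5505, -0.0103,  0.1416]), 0.84)]
side bottle_mid [(array([ 0.5565, -0.0703,  0.1418]), 0.85)]
side roller_mid [(array([ 0.5504, -0.0706,  0.0557]), 0.8)]
top bottle [(array([ 0.5525, -0.0123,  0.1425]), 0.68)]
top bottle_mid [(array([ 0.5547, -0.0664,  0.1393]), 0.64)]
top roller_mid [(array([ 0.554 , -0.0724,  0.0554]), 0.95)]
cap 234 [ 0.5618 -0.1304  0.1471] [ 0.5445 -0.1353  0.1285] [ 0.58   -0.1198  0.1645]
```

Call:
apply_moves([
  [255,0,-0.002,0.025,0],
  [255,-0.001,-0.002,0.042,0],
  [255,-0.001,-0.002,0.049,0],
  [255,-0.001,-0.002,0.052,0],
  [255,-0.001,-0.002,0.054,0],
])

```text
t: 19.35
tcp_pos: [0.5556, -0.07, 0.0476]
ee_rot: [3.141, 0.0, 1.652]
contact_force: [-5.1, 1.1, 11.5]
grip_width: 0.64
grip_force: 44.6
```

Call:
apply_moves([
  [255,0,-0.001,0,0],
  [120,0,-0.001,0,0],
  [0,0,-0.001,0,0],
  [0,0,-0.001,0,0],
  [0,0,-0.001,0,0],
])

```text
t: 19.98
tcp_pos: [0.5541, -0.0705, 0.0466]
ee_rot: [-3.142, 0.0, 1.652]
contact_force: [-0.5, -0.5, -0.1]
grip_width: 0.995
grip_force: 0.0
```

Call:
apply_moves([
  [0,0,0,-0.03,0],
  [0,0,0,-0.08,0],
  [0,0,0,-0.1,0],
  [0,0,0,-0.1,0],
  [0,0,0,-0.1,0],
])

```text
t: 20.6
tcp_pos: [0.5528, -0.0706, 0.145]
ee_rot: [-3.139, -0.0, 1.652]
contact_force: [-0.3, 0.1, -0.5]
grip_width: 1.0
grip_force: 0.0
```

Run:
```python
from h import *
for c in('side','top'):
    snap(c)
    for q in('bottle','bottle_mid','roller_mid','knob_grip'): print(c,q,[(np.array(a['position']),round(a['score'],2)) for a in models.pinpoint(c,q)[:2]])
plan([(.562,-.15,.15,140),(.567,-.216,.15,190),(.567,-.216,.15,195.4),(.567,-.216,.05,195.4)])
s=monitor.read_state();print(s['joint_pos'])
```

```text
side bottle [(array([ 0.5434, -0.0151,  0.086 ]), 0.84)]
side bottle_mid [(array([ 0.5532, -0.0743,  0.0881]), 0.88)]
side roller_mid [(array([ 0.5475, -0.0701,  0.0583]), 0.9), (array([ 0.5437, -0.0178,  0.0894]), 0.43)]
side knob_grip [(array([ 0.5706, -0.2155,  0.0848]), 0.95), (array([0.5439, 0.2269, 0.033 ]), 0.16)]
top bottle [(array([ 0.5498, -0.015 ,  0.0932]), 0.72)]
top bottle_mid [(array([ 0.5513, -0.07  ,  0.091 ]), 0.53), (array([ 0.5502, -0.0166,  0.0926]), 0.32)]
top roller_mid [(array([ 0.5515, -0.0733,  0.0578]), 0.84)]
top knob_grip [(array([ 0.5617, -0.2148,  0.0806]), 0.65)]
t 21.1 tcp [ 0.5541 -0.0703  0.1465] rpy [-3.1414 -0.      1.6519] w 1.002877569611505 gf 0.0 F [ 0.3634  0.233  -0.1857]
[  0.562  -0.15    0.15  140.   ] -> [-0.08    0.0014 -0.0035 -0.7915] rows 4.2
[  0.567  -0.216   0.15  190.   ] -> [-0.0463 -0.0473 -0.     -0.8727] rows 4.7
[  0.567  -0.216   0.15  195.4  ] -> [-0.      0.     -0.     -0.0942] rows 0.5
[  0.567  -0.216   0.05  195.4  ] -> [-0.   0.   0.1 -0. ] rows 1.6
[ 0.6472  0.3578 -0.7399  1.8059  0.2707  1.082  -0.1087]
```

The bottle lies on the rollers, with its middle at about (0.552,-0.072,0.09). Next, the knob.

Call:
apply_moves([
  [0,-0.016,0,-0.003,-0.16],
  [0,-0.032,0,-0.003,-0.32],
  [0,-0.048,0,-0.003,-0.48],
  [0,-0.064,0.001,-0.003,-0.64],
  [0,-0.08,0.001,-0.003,-0.79],
])

```text
t: 21.72
tcp_pos: [0.5618, -0.1506, 0.1498]
ee_rot: [-3.142, 0.0, 2.447]
contact_force: [-0.7, -0.4, -0.4]
grip_width: 0.998
grip_force: 0.0
```

Call:
apply_moves([
  [0,-0.01,-0.01,0,-0.18],
  [0,-0.02,-0.02,0,-0.36],
  [0,-0.03,-0.03,0,-0.54],
  [0,-0.04,-0.04,0,-0.72],
  [0,-0.046,-0.047,0,-0.89],
])

```text
t: 22.35
tcp_pos: [0.5665, -0.2167, 0.1496]
ee_rot: [-3.141, -0.0, -2.947]
contact_force: [0.8, 0.4, 0.2]
grip_width: 1.001
grip_force: 0.0
```

Run:
```python
from h import *
plan([(.5655,-.2165,.15,195.4),(.5655,-.2165,.044,195.4)])
s=monitor.read_state();print(s['joint_pos'])
im,d=snap('top');W=cloud('top',d)
k=(abs(W[...,0]-.566)<.03)&(abs(W[...,1]+.2165)<.03)&(W[...,2]>.085)&(W[...,2]<.1);print('knob visible',k.sum(), W[k].mean(0))
snap('side')
for q in('knob_grip','bottle_mid'): print([(np.array(a['position']),round(a['score'],2)) for a in models.pinpoint('side',q)[:2]])
```

```text
t 22.35 tcp [ 0.5665 -0.2167  0.1496] rpy [-3.1413 -0.     -2.9469] w 1.0010357660641778 gf 0.0 F [0.7743 0.4256 0.1653]
[  0.5655  -0.2165   0.15   195.4   ] -> [ 0.001   0.0004 -0.0004 -0.0741] rows 0.4
[  0.5655  -0.2165   0.044  195.4   ] -> [-0.     0.     0.106 -0.   ] rows 1.7
[ 1.0435  0.547  -1.0378  1.6842  0.501   1.2034  1.6485]
knob visible 63 [ 0.5649 -0.2182  0.0918]
[(array([ 0.5646, -0.214 ,  0.0821]), 0.88)]
[(array([ 0.3804, -0.0228, -0.0006]), 0.62)]
```

Call:
apply_moves([
  [0,0.001,0,0.03,-0.074],
  [0,0.001,0,0.065,-0.074],
  [0,0.001,0,0.095,-0.074],
  [0,0.001,0,0.106,-0.074],
  [0,0.001,0,0.106,-0.074],
])

```text
t: 23.18
tcp_pos: [0.5656, -0.2153, 0.0437]
ee_rot: [3.141, -0.0, -2.877]
contact_force: [-0.6, 0.5, 0.9]
grip_width: 1.0
grip_force: 0.0
```

Call:
apply_moves([
  [150,0,0,0,0],
  [255,0,0,0,0],
  [255,0,0,0,0],
  [255,0,0,0,0],
  [255,0,0,0,0],
])

```text
t: 23.8
tcp_pos: [0.5662, -0.2177, 0.0443]
ee_rot: [-3.139, 0.001, -2.878]
contact_force: [0.3, -2.9, 3.4]
grip_width: 0.13
grip_force: 42.7
```

Call:
apply_moves([
  [255,0,0,0,0.17],
  [255,0,0,0,0.34],
  [255,0,0,0,0.51],
  [255,0,0,0,0.68],
  [255,0,0,0,0.85],
], grip_force=60)

```text
t: 24.42
tcp_pos: [0.5661, -0.2185, 0.0444]
ee_rot: [-3.139, 0.003, 2.549]
contact_force: [-0.3, -5.1, 2.3]
grip_width: 0.123
grip_force: 63.0
```

Call:
apply_moves([
  [255,0,0,0,0.17],
  [255,0,0,0,0.34],
  [255,0,0,0,0.51],
  [255,0,0,0,0.68],
  [255,0,0,0,0.85],
])

```text
t: 25.05
tcp_pos: [0.5654, -0.219, 0.0444]
ee_rot: [-3.141, 0.004, 1.699]
contact_force: [-0.7, -5.7, 3.4]
grip_width: 0.121
grip_force: 63.2
```

Call:
apply_moves([
  [255,0,0,0,0.13],
  [255,0,0,0,0.26],
  [255,0,0,0,0.4],
  [255,0,0,0,0.4],
  [255,0,0,0,0.4],
])

```text
t: 25.68
tcp_pos: [0.565, -0.219, 0.0443]
ee_rot: [3.141, 0.004, 1.304]
contact_force: [-2.0, -5.2, 4.1]
grip_width: 0.126
grip_force: 63.3
```

Run:
```python
from h import *
s=st();print('moment',s['moment'],s['joint_pos'][6],'turned',-2.878-s['ee_rot'][2]+2*np.pi)
```

```text
t 25.675 tcp [ 0.565  -0.219   0.0443] rpy [3.141  0.0041 1.3042] w 0.12587057812545102 gf 63.301048278808594 F [-2.021  -5.2027  4.08  ]
moment [-1.135   0.3363  0.0018] -0.222241030515941 turned 2.1010055743963285
```

Turned 2.10 rad. Releasing, lifting and moving clear.

Call:
apply_moves([
  [120,0,0,0,0],
  [0,0,0,0,0],
  [0,0,0,0,0],
  [0,0,0,0,0],
  [0,0,0,0,0],
])

```text
t: 26.3
tcp_pos: [0.5656, -0.2156, 0.0436]
ee_rot: [-3.141, -0.0, 1.306]
contact_force: [-0.8, -0.1, -0.1]
grip_width: 1.002
grip_force: 0.0
```

Call:
apply_moves([
  [0,0,0,-0.03,0],
  [0,0,0,-0.09,0],
  [0,0,0,-0.15,0],
  [0,-0.05,0,-0.18,0],
  [0,-0.1,0,-0.18,0],
])

```text
t: 26.92
tcp_pos: [0.5415, -0.3135, 0.2278]
ee_rot: [3.134, 0.002, 1.308]
contact_force: [0.6, -1.1, -0.1]
grip_width: 1.0
grip_force: 0.0
```

Call:
apply_moves([
  [0,-0.06,0,0,0],
  [0,-0.12,0,0,0],
  [0,-0.15,0,0,0],
  [0,-0.15,0,0,0],
  [0,-0.15,0,0,0],
])

```text
t: 27.55
tcp_pos: [0.501, -0.4553, 0.2236]
ee_rot: [3.141, -0.001, 1.308]
contact_force: [0.5, -0.3, 0.7]
grip_width: 0.998
grip_force: 0.0
```

Run:
```python
from h import *
st()
im,d=snap('top');W=cloud('top',d)
k=(abs(W[...,0]-.566)<.035)&(abs(W[...,1]+.217)<.035)&(W[...,2]>.085)&(W[...,2]<.1);P=W[k];c=P.mean(0);vt=np.linalg.svd((P-c)[:,:2],full_matrices=False)[2];print('knob',k.sum(),c,np.degrees(np.arctan2(vt[0,1],vt[0,0])),'expect',15.4-120)
for c in('top','side'):
    if c=='side': snap(c)
    for q in('bottle','bottle_mid','vial','dish','can'): print(c,q,[(np.array(a['position']),round(a['score'],2)) for a in models.pinpoint(c,q)[:1]])
cv2.imwrite('pics/c10.png',cv2.resize(im[150:290,240:420],(720,560),interpolation=cv2.INTER_CUBIC)[:,:,::-1])
```

```text
t 27.55 tcp [ 0.501  -0.4553  0.2236] rpy [ 3.1415 -0.0015  1.3076] w 0.9977587645499305 gf 0.0 F [ 0.5319 -0.2986  0.6677]
knob 74 [ 0.5677 -0.2176  0.0917] -102.66182464244967 expect -104.6
top bottle [(array([ 0.5487, -0.0144,  0.0917]), 0.82)]
top bottle_mid [(array([ 0.5545, -0.0712,  0.0898]), 0.8)]
top vial [(array([ 0.374 , -0.0298, -0.004 ]), 0.59)]
top dish [(array([ 0.3778, -0.247 , -0.0007]), 0.84)]
top can [(array([ 0.4579, -0.3844, -0.0025]), 0.68)]
side bottle [(array([ 0.5442, -0.0145,  0.0923]), 0.67)]
side bottle_mid [(array([ 0.5508, -0.0715,  0.0863]), 0.94)]
side vial [(array([ 0.377 , -0.0239,  0.0007]), 0.81)]
side dish []
side can [(array([ 0.4551, -0.3823, -0.0004]), 0.96)]
```

View pics/c10.png

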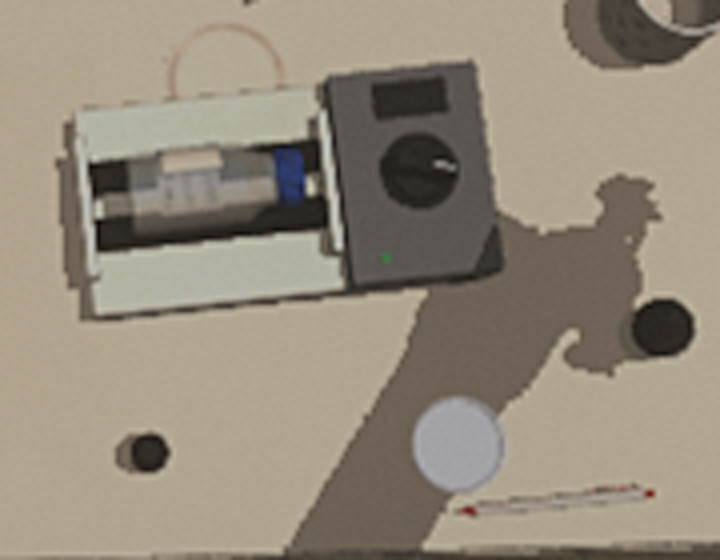

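The bottle lies on both rollers at (215,188), in line with them. The knob's white line at (445,165) now points right, at -102.7° against the -104.6° expected. The vial, dish and can have not moved.

```bash
python3 -c "
from h import *
print(r.hand_in())"
```

```text
the job is handed in; nothing more can be done
None
```

The job is handed in: the bottle was stood on the spot, tipped onto the rails and laid on the rollers, and the knob was turned five clicks clockwise; the first push slid over the cap and had to be repeated lower, the vial, dish and can stayed in place, and the hand-in returned no verdict.

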